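# Check a tile frame for squareness

### The job

Check the wooden tile frame for squareness with the aluminium slide rule: lay the rule flat on top of the frame, corner to corner, along each of its two diagonals in turn, resting there a moment each time. Leave the rule lying along the longer diagonal, grip side up, and do not shift the frame.

Things in the scene. Friction and masses are not known exactly. Their poses are not given: they have to be found in the camera images.
- rule: The slide rule: a straight flat aluminium beam 320 long, 24 wide, 10 mm thick, with a black grip block at its middle (80 long, 24 wide, top 34 mm above the underside) for picking it up from above, pinched across its width. A low clear cursor is locked 105 mm from the middle. About 180 g, starts flat on the table. Origin: middle of the underside; x along the beam, y across it, z up. A plain wooden batten without a grip nearby is not the rule.
- frame: The frame: four light wooden slats, each 20 wide and 22 mm high, joined into a flat four-sided frame, sides 180 mm between slat centre lines, open in the middle; loose on the table, about 600 g. It has been knocked out of square, so one diagonal is a few centimetres longer than the other. A small terracotta tile 9 mm thick lies inside it. Origin: centre of the frame on its underside; z up.
- corner_1 (a point): Centre of one corner of the wooden frame (small dark dowel end), on its top face 22 mm above the table. Corners 1 to 4 go round the frame in order: one diagonal runs from corner 1 to corner 3.
- corner_2 (a point): Centre of one corner of the wooden frame (small dark dowel end), on its top face 22 mm above the table. The other diagonal runs from corner 2 to corner 4.
- corner_3 (a point): Centre of one corner of the wooden frame (small dark dowel end), on its top face 22 mm above the table. Opposite corner 1.
- corner_4 (a point): Centre of one corner of the wooden frame (small dark dowel end), on its top face 22 mm above the table. Opposite corner 2.

How it is judged:
By the outcome, as a careful person would: the job done as asked, in the order asked, and still so for the second after the job is handed in, with the robot touching nothing.
It also fails if it takes over 51 s, if anything falls off the work surface, if the arm or the gripper's body presses on something with over 40 N, if the wrist force passes 120 N, or if a joint passes its speed limit or range.

### The arm

A 7-joint arm with a two-finger parallel gripper is mounted at the origin on the work surface. World frame = base frame: x ahead of the robot, y to its left, z up, the work surface at z = 0. Lengths are in mm, angles in degrees, forces in N, time in s.
With the tool pointing down it reaches from about 400 to 925 mm from the base axis. Payload 5.6 kg.
Tool frame: the origin (TCP) lies midway between the tips of the shut fingers; the grasp point (between the pads) lies 19 mm behind it; z points along the fingers, y is the line along which they close (so a half turn about z gives the same grasp; the last joint's range is limited). The gripper opens to 85 mm and grips with 20 to 120 N. Pads are 22 mm wide; open, the fingers measure 114 mm over their backs; the gripper's body (76 mm by 85 mm) begins 54 mm behind the grasp point. The pads swing forward as they close: fully open they stand 13 mm farther back than shut.
Start: joints at [-68.984, 26.786, -0.665, 91.828, 0.344, 61.387, -3.226], TCP at [259.017, 596.17, 231.29] pointing down, gripper open.
Joint ranges: [-144.91, 144.91], [-17.63, 115.5], [-89.93, 88.59], [15.96, 139.68], [-74.01, 254.01], [8.47, 105.57], [-167.45, 167.45]. Speed limits (degrees/s): [147.25, 147.25, 180, 180, 180, 180, 180].

### API

Orientations are given as [roll, pitch, yaw] about the fixed x, y, z axes, in that order (R = Rz(yaw) Ry(pitch) Rx(roll)).
In Python, from rig import bot, get_image, job gives the robot as it stands. The module is installed in compiled form; this text tells all that it offers.
- The arm moves only by the shell command python3 -m crank 'ROWS' [OPENING]. ROWS is JSON, a list that holds one entry, the list of rows, each a list of 4 numbers: the shift along the tool's x, y, z as a fraction of full scale, then the turn about the tool's z as a fraction of full scale. A call has 1 to 20 rows; each row shifts and turns the commanded pose from where the row before left it, along the tool's axes as they then stand; what a row does not reach is not made up. Full scale, the value 1, is 0.02 m for a shift and 0.08 rad for a turn. A row lasts 1/12 s, in which the tool goes at most 41.7 mm and 7.16 degrees, less where a joint would pass 70% of its speed; a pose out of reach is approached as far as the arm can. A call with a number of a shift or a turn outside -1 to 1 is refused whole. A call with a gripper value outside its range is refused whole. OPENING is the opening, from -1 (shut) to 1 (fully open), so that 0 is half open, set as the call begins (- or left out, the last holds). The fingers move at their own pace and stop on an object; the grip force is fixed at half the most. Time passes only in rows, so rows that do not move let the fingers close. It gives the time, the measured TCP pose, the force, the opening and the grip force at its end, in the units of the state.
- bot.get_state(): the state, without advancing time (a new reading comes with each control period).
- get_image(name): name is "scene" or "top" or "wrist"; returns a dict with "frame" (420x560x3 uint8, red, green, blue), "fx", "fy", "cx", "cy" (pixels), "R" (3x3) and "t" (3): a world point X has camera coordinates R X + t. Camera axes: x right, y down, z forward; pixel columns grow to the right and rows downward; lengths in mm; the calibration is good to about 2 mm. The wrist camera is an equidistant fisheye: a pixel r from the principal point sees the ray r / f radians off the axis. A picture is of the moment at which its call begins. There is no depth.
- job.job_done(): hands the job in; it is judged then, once.
The state is a dict: "time_s": time; "qpos": joint angles; "dq": joint speeds; "tau": joint torques, N m; "tool_pos": TCP position; "tool_rot": TCP orientation; "wrist_force": force on the tool from outside, world axes, zero at the start; "ft_torque": the same for the moment, N m; "width": finger opening in mm; "grip_force": force on a finger pad.
Only numpy, scipy, OpenCV 4.12 (cv2) and the standard library are available. Lean on these libraries where they do the work, as an engineer would, in place of code of your own. Each camera call takes 0.05 s, during which the arm holds its last target. There are 200 camera calls.

## Working session

There is one attempt and no reset: what is moved stays moved. The work goes in short steps, Python scripts to look and compute and a shell command to move; the robot and the scene stay as the last step left them, time stands still between calls to the robot, and variables do not carry over. Pictures are saved under pics/ and viewed, at most 10 in all, crops included, and the job is handed in when it is done.

```bash
mkdir -p pics; cat > h.py <<'E'
from rig import bot,get_image,job
import numpy as np,cv2
def snap(n,f):
    d=get_image(n); cv2.imwrite('pics/'+f,cv2.cvtColor(d['frame'],cv2.COLOR_RGB2BGR)); np.savez('pics/'+f+'.npz',**d); return d
def load(f): return dict(np.load('pics/'+f+'.npz'))
def ray(d,u,v,z,fish=False):
    x=(u-d['cx'])/d['fx'];y=(v-d['cy'])/d['fy']
    if fish:
        r=np.hypot(x,y); k=np.sin(r)/max(r,1e-9); c=np.array([x*k,y*k,np.cos(r)])
    else: c=np.array([x,y,1.])
    R=np.array(d['R']);o=-R.T@d['t'];w=R.T@c
    return o+w*(z-o[2])/w[2]
E
python3 - <<'E'
from h import *
d=snap('top','top1.png');print(d['fx'],d['cx'],d['cy'],d['R'],d['t'])
snap('scene','scene1.png')
print(bot.get_state())
E
```

```text
423.1261307588548 280.15456375926436 210.48714423776346 [[ 0.01296952 -0.99963027  0.02389785]
 [-0.9920938  -0.01584797 -0.12449391]
 [ 0.12482662 -0.02209428 -0.99193254]] [-13.85359948 552.1396864  912.9185906 ]
{'time_s': 0.1, 'qpos': array([-68.98397424,  26.83187368,  -0.66388518,  91.87646055,
         0.3429215 ,  61.38727014,  -3.22583499]), 'dq': array([ 0.01869251, -0.0433697 ,  0.08297284, -0.14246409, -0.00743291,
       -0.03659975, -0.05767131]), 'tau': array([ 1.60143398e-03, -5.33513331e+01,  2.17149546e-02, -2.51959348e+01,
        1.15472756e-02,  4.33149908e-03, -1.23807004e-05]), 'tool_pos': array([258.83768105, 595.68096251, 230.41726885]), 'tool_rot': array([-1.79906585e+02,  6.38514360e-03,  1.56515271e+02]), 'wrist_force': array([-0.2315266 ,  0.05798083, -0.49465721]), 'ft_torque': array([-0.01878183,  0.01108576,  0.01997588]), 'grip_force': 0.0, 'width': 85.18953241217375}
```

View pics/top1.png

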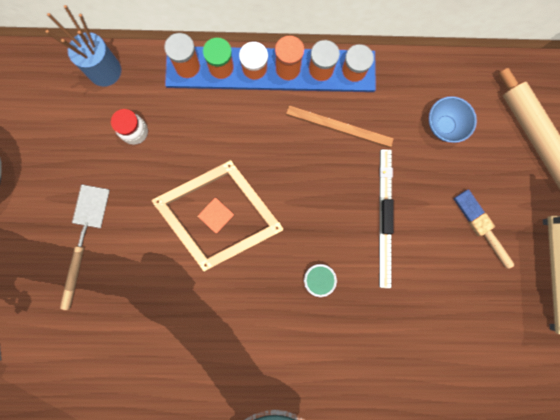

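View pics/scene1.png

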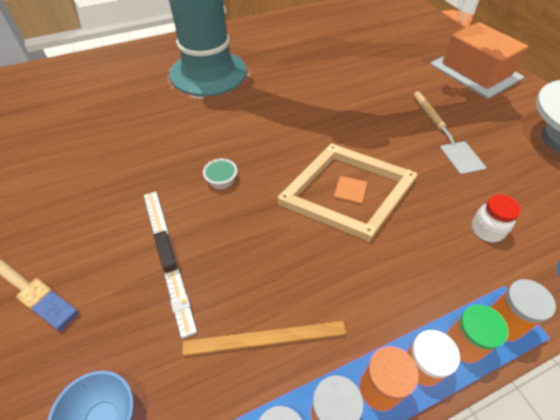

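The top view shows the rule running from about (386,151) to (386,288), with its grip at (387,217) and cursor at (387,173). The frame corners are near (230,166), (278,228), (206,265) and (157,202). There is a green bowl at (320,280) and a batten at (340,127).

```bash
python3 - <<'E'
from h import *
d=load('top1.png');f=d['frame'];hsv=cv2.cvtColor(f,cv2.COLOR_RGB2HSV);g=cv2.cvtColor(f,cv2.COLOR_RGB2GRAY)
# frame
m=((hsv[...,2]>150)&(hsv[...,1]>40)&(hsv[...,1]<160)&(hsv[...,0]>12)).astype(np.uint8);m[:,:140]=0;m[:,295:]=0;m[:150]=0;m[280:]=0
c=max(cv2.findContours(m,cv2.RETR_EXTERNAL,cv2.CHAIN_APPROX_NONE)[0],key=cv2.contourArea)
q=cv2.approxPolyDP(cv2.convexHull(c),10,True)[:,0];print('outer',q.tolist())
ctr=q.mean(0);P=[]
for p in q:
    s=p+(ctr-p)*0.09
    x,y=s.round().astype(int);w=g[y-5:y+6,x-5:x+6].astype(float)
    bl=cv2.morphologyEx(g,cv2.MORPH_BLACKHAT,np.ones((5,5)))[y-5:y+6,x-5:x+6]
    iy,ix=np.unravel_index((bl*(m[y-5:y+6,x-5:x+6]>=0)).argmax(),bl.shape)
    o=ray(d,*p,22); oc=ray(d,*ctr,22)
    P.append(o);print(p,'darkest',x-5+ix,y-5+iy,bl.max(),'outer w',o.round(1)[:2],'dowel w',ray(d,x-5+ix,y-5+iy,22).round(1)[:2])
# rule
sub=np.zeros_like(g);sub[140:300,372:402]=1
k=((g<45)&(sub>0)).astype(np.uint8);n,l,s,cc=cv2.connectedComponentsWithStats(k);i=1+s[1:,4].argmax();print('grip',s[i],cc[i],ray(d,*cc[i],30))
r=cv2.minAreaRect(np.argwhere(l==i)[:,::-1].astype(np.float32));print(r)
w=((hsv[...,1]<110)&(g>120)&(sub>0)).astype(np.uint8);w[l==i]=1
r=cv2.minAreaRect(np.argwhere(w)[:,::-1].astype(np.float32));b=cv2.boxPoints(r);print('rule',r);B=np.array([ray(d,*p,10) for p in b]);print(B.round(1),B.mean(0))
E
```

```text
outer [[231, 160], [283, 229], [203, 271], [152, 199]]
[231 160] darkest 229 166 108 outer w [669.  108.3] dowel w [654.8 112.5]
[283 229] darkest 277 228 105 outer w [511.9 -13.1] dowel w [5.139e+02 5.000e-01]
[203 271] darkest 205 265 128 outer w [415.8 163.4] dowel w [429.  159.5]
[152 199] darkest 157 201 104 outer w [575.4 284. ] dowel w [571.  272.5]
grip [382 201   2  32  45] [382.71111111 214.13333333] [ 548.26645554 -238.03545465   30.        ]
((382.5, 216.5), (31.0, 1.0), 90.0)
rule ((385.3607482910156, 218.47946166992188), (13.745516777038574, 139.1395721435547), 1.0322446823120117)
[[ 382.6 -228.    10. ]
 [ 705.5 -239.1   10. ]
 [ 705.6 -271.6   10. ]
 [ 382.4 -259.3   10. ]] [ 544.04187757 -249.49459568   10.        ]
```

```bash
python3 -m crank '[[[-0.8,-0.6,0,-0.94],[-0.8,-0.8,0,-0.94],[-0.8,-1,0,-0.94],[-0.8,-1,0,-0.94],[-0.8,-1,0,-0.94],[-0.8,-1,0,0],[-0.8,-1,0,0],[-0.8,-1,0,0],[-0.8,-1,0,0],[-0.8,-1,0,0],[-0.8,-1,0,0],[-0.8,-1,0,0],[-0.6,-1,0,0],[-0.6,-1,0,0],[-0.6,-1,0,0],[-0.6,-1,0,0],[-0.6,-1,0,0],[-0.6,-1,0,0],[-0.4,-1,0,0],[-0.4,-1,0,0]]]' 1
```

```text
time_s: 1.77
tool_pos: [504.8, 182.9, 230.9]
tool_rot: [-180.0, -0.0, 178.0]
wrist_force: [-0.3, 0.1, -1.0]
width: 85.3
grip_force: 0.0
```

```bash
python3 -m crank '[[[-0.14,-1,0,0],[-0.14,-1,0,0],[-0.14,-1,0,0],[-0.14,-1,0,0],[-0.14,-1,0,0],[-0.14,-1,0,0],[-0.14,-1,0,0],[-0.14,-1,0,0],[-0.14,-1,0,0],[-0.14,-1,0,0],[-0.14,-1,0,0],[-0.14,-1,0,0],[-0.14,-1,0,0],[-0.14,-1,0,0],[-0.14,-1,0.2,0],[-0.14,-1,0.4,0],[-0.14,-1,0.4,0],[-0.14,-1,0.4,0],[-0.14,-1,0.4,0],[0,-1,0.4,0]]]'
python3 -m crank '[[[0,-0.8,0.2,0],[0,-0.4,0,0],[0,0,0,0],[0,0,0,0]]]'
python3 - <<'E'
from h import *
d=snap('wrist','w1.png');print(d['fx'],d['cx'],d['cy'],np.array(d['R']).round(3),-np.array(d['R']).T@d['t'])
E
```

```text
time_s: 3.43
tool_pos: [544.3, -218.1, 186.5]
tool_rot: [180.0, -0.0, 178.1]
wrist_force: [-1.1, -1.0, -0.2]
width: 85.3
grip_force: 0.0
time_s: 3.77
tool_pos: [543.5, -241.0, 183.4]
tool_rot: [180.0, 0.0, 178.0]
wrist_force: [0.9, -0.2, -0.4]
width: 85.5
grip_force: 0.0
325.19226210127806 273.73599170009 208.8498850582693 [[ 0.034  0.999  0.001]
 [ 0.948 -0.033  0.318]
 [ 0.317 -0.01  -0.948]] [ 460.74787948 -237.17593939  325.60362805]
```

View pics/w1.png

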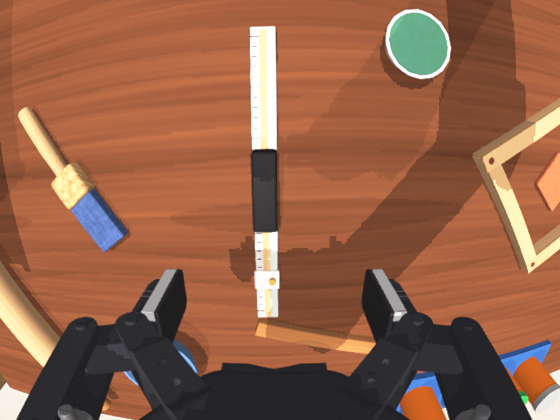

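The wrist view shows the rule from (263,27) to (268,317). The black grip spans (253,150) to (278,231), and the cursor is at (267,281).

```bash
python3 - <<'E'
from h import *
d=load('w1.png');f=d['frame'];g=cv2.cvtColor(f,cv2.COLOR_RGB2GRAY)
m=(g<60).astype(np.uint8);m[:140]=0;m[240:]=0;m[:,:245]=0;m[:,290:]=0
n,l,s,c=cv2.connectedComponentsWithStats(m);i=1+s[1:,4].argmax();print(s[i],c[i])
b=cv2.boxPoints(cv2.minAreaRect(np.argwhere(l==i)[:,::-1].astype(np.float32)))
for p in b: print(p,ray(d,*p,34,True).round(1),ray(d,*p,10,True).round(1))
for p in [(249.5,27),(275,27),(257.5,317),(279,317)]: print(p,ray(d,*p,10,True).round(1))
for nm,p in dict(B=(491,160.5),A=(532.5,265)).items(): print(nm,ray(d,*p,22,True).round(1))
E
```

```text
[ 251  150   27   82 1097] [265.27073838 180.15587967]
[250.70177 150.08598] [ 501.7 -259.2   34. ] [ 505.1 -261.    10. ]
[275.97165 149.58058] [ 502.2 -236.4   34. ] [ 505.6 -236.3   10. ]
[277.597   230.84807] [ 580.9 -237.3   34. ] [ 590.8 -237.4   10. ]
[252.32712 231.35347] [ 580.7 -261.9   34. ] [ 590.5 -263.9   10. ]
(249.5, 27) [ 383.8 -257.3   10. ]
(275, 27) [ 384.9 -233.1   10. ]
(257.5, 317) [ 702.8 -264.8   10. ]
(279, 317) [ 703.6 -239.    10. ]
B [514.2   2.3  22. ]
A [656.8 115.3  22. ]
```

```bash
python3 -m crank '[[[0.06,-0.36,1,-0.12],[0,0,1,0],[0,0,1,0],[0,0,1,0],[0,0,1,0],[0,0,1,0],[0,0,1,0],[0,0,0.8,0],[0,0,0.6,0],[0,0,0.3,0],[0,0,0,0],[0,0,0,0]]]'
```

```text
time_s: 4.82
tool_pos: [542.5, -248.3, 9.8]
tool_rot: [-180.0, 0.0, 178.6]
wrist_force: [1.0, -0.2, -0.5]
width: 85.3
grip_force: 0.0
```

```bash
python3 -m crank '[[[0,0,0,0],[0,0,0,0],[0,0,0,0],[0,0,0,0],[0,0,0,0],[0,0,0,0],[0,0,0,0],[0,0,0,0],[0,0,0,0],[0,0,0,0]]]' -1
python3 -m crank '[[[0,0,-0.3,0],[0,0,-0.8,0],[0,0,-1,0],[0,0,-1,0],[0,0,-1,0],[0,0,-1,0],[0,0,-0.5,0],[0,0,0,0],[0,0,0,0]]]'
```

```text
time_s: 5.65
tool_pos: [542.5, -248.8, 9.9]
tool_rot: [-180.0, 0.1, 178.6]
wrist_force: [-0.0, 1.2, 5.5]
width: 22.8
grip_force: 60.4
time_s: 6.4
tool_pos: [541.7, -248.3, 121.0]
tool_rot: [180.0, -0.0, 178.6]
wrist_force: [-0.7, 0.2, -1.4]
width: 22.9
grip_force: 59.7
```

```bash
python3 -m crank '[[[0,0.5,0,0.55],[0,1,0,0.55],[0,1,0,0.55],[0,1,0,0.53],[0.22,1,0,0],[0.22,1,0,0],[0.22,1,0,0],[0.22,1,0,0],[0.22,1,0,0],[0.22,1,0,0],[0.22,1,0,0],[0.22,1,0,0],[0.22,1,0,0],[0.22,1,0,0],[0.22,1,0,0],[0.22,1,0,0],[0.2,0.8,0,0],[0.2,0.6,0,0],[0,0,0,0],[0,0,0,0]]]'
python3 - <<'E'
from h import *
snap('wrist','w2.png');snap('top','top2.png')
E
```

```text
time_s: 8.07
tool_pos: [541.5, 95.7, 120.3]
tool_rot: [-179.9, -0.1, 168.7]
wrist_force: [0.5, -1.3, -1.2]
width: 23.0
grip_force: 59.6
```

View pics/w2.png

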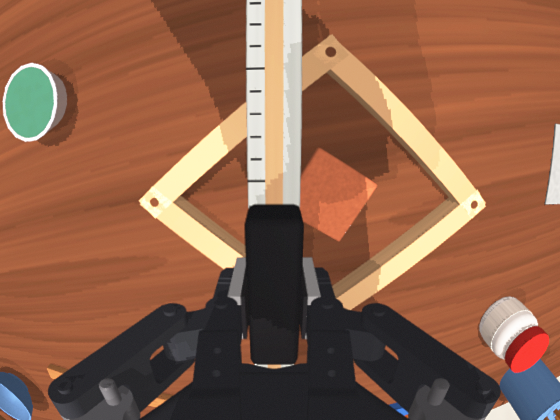

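The frame dowels appear at B (154,202), C (330,52) and D (474,205). The rule is held straight, and corner A is hidden behind the gripper.

```bash
python3 - <<'E'
from h import *
d=load('w2.png')
P={k:ray(d,*p,22,True)[:2] for k,p in dict(B=(154,202),C=(330.5,52),D=(474,204.5)).items()}
P['A']=P['B']+P['D']-P['C']
for k in P: print(k,P[k].round(1))
print((P['B']+P['D'])/2,np.degrees(np.arctan2(*(P['A']-P['C'])[::-1])),np.degrees(np.arctan2(*(P['D']-P['B'])[::-1])))
# rule axis as held: grip-front edge and far beam end edges
for p in [(247,180),(300,180),(247,20),(302,20)]: print(ray(d,*p,121,True).round(1))
E
```

```text
B [514.3   2.7]
C [429.2 161.1]
D [570.1 272.7]
A [655.2 114.4]
[542.21779466 137.72518866] -11.677311402657082 78.32543298914567
[491.1  94.4 121. ]
[495.8 117.7 121. ]
[421.3 109.  121. ]
[425.9 132.  121. ]
```

```bash
python3 -m crank '[[[0.1,0.5,0.5,0],[0.1,0.6,0.8,0],[0.1,0.6,0.8,0],[0.08,0.37,0.8,0],[0,0,0.7,0],[0,0,0.4,0],[0,0,0.2,0],[0,0,0.1,0],[0,0,0,0],[0,0,0,0]]]'
```

```text
time_s: 9.0
tool_pos: [543.5, 137.5, 35.9]
tool_rot: [180.0, 0.1, 168.6]
wrist_force: [-0.5, -0.1, -2.7]
width: 22.8
grip_force: 59.6
```

```bash
python3 -m crank '[[[0.05,0,0.08,0],[0,0,0.06,0],[0,0,0.04,0],[0,0,0.03,0],[0,0,0,0],[0,0,0,0]]]'
```

```text
time_s: 9.5
tool_pos: [542.1, 138.1, 31.9]
tool_rot: [180.0, 0.0, 168.6]
wrist_force: [-1.7, -0.3, 5.1]
width: 23.5
grip_force: 60.5
```

Contact with the frame is light, so I'll release the rule, let it rest and take a look.

```bash
python3 -m crank '[[[0,0,0,0],[0,0,0,0],[0,0,0,0],[0,0,0,0],[0,0,0,0],[0,0,0,0],[0,0,0,0],[0,0,0,0],[0,0,0,0],[0,0,0,0],[0,0,0,0],[0,0,0,0],[0,0,0,0],[0,0,0,0],[0,0,0,0],[0,0,0,0],[0,0,0,0],[0,0,0,0]]]' 0.2
python3 - <<'E'
from h import *
a=snap('top','top3.png')['frame'];b=snap('scene','scene3.png')['frame']
cv2.imwrite('pics/c3.png',cv2.cvtColor(np.hstack([cv2.resize(a[120:300,100:330],(460,360)),cv2.resize(b[110:270,240:450],(340,360))]),cv2.COLOR_RGB2BGR))
E
```

```text
time_s: 11.0
tool_pos: [542.0, 138.1, 31.1]
tool_rot: [180.0, 0.0, 168.6]
wrist_force: [0.1, -0.6, -0.2]
width: 51.5
grip_force: 0.0
```

View pics/c3.png

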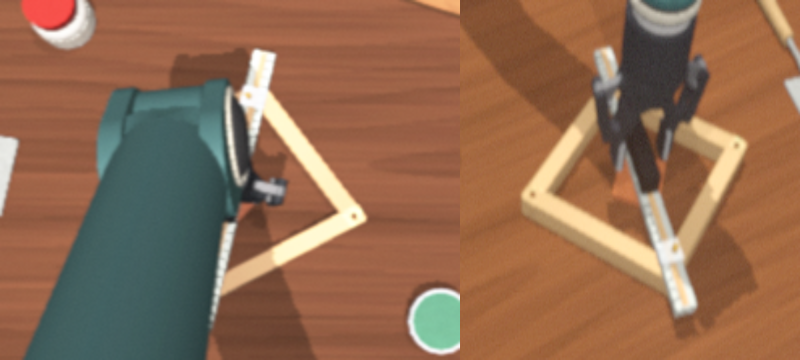

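The scene shows the rule lying along the short diagonal, with its far end covering corner A and the frame not moved. I'll regrip, lift and turn 90°.

```bash
python3 -m crank '[[[0,0,0,0],[0,0,0,0],[0,0,0,0],[0,0,0,0],[0,0,0,0],[0,0,0,0],[0,0,0,0],[0,0,0,0],[0,0,-0.2,0],[0,0,-0.4,0],[0,0,-0.8,0],[0,0,-0.8,0],[0,0,-0.8,0],[0,0,-0.5,0],[0,0,0,0]]]' -1
python3 -m crank '[[[0,0,0,0.98],[0,0,0,0.98],[0,0,0,0.98],[0,0,0,0.98],[0,0,0,0.98],[0,0,0,0.98],[0,0,0,0.98],[0,0,0,0.98],[0,0,0,0.98],[0,0,0,0.98],[0,0,0,0.98],[0,0,0,0.98],[0,0,0,0.98],[0,0,0,0.98],[0,0,0,0.98],[0,0,0,0.98],[0,0,0,0.98],[0,0,0,0.98],[0,0,0,0.98],[0,0,0,0.98]]]'
python3 -m crank '[[[0,0,0,0],[0,0,0,0],[0,0,0,0]]]'
python3 - <<'E'
from h import *
snap('wrist','w4.png')
E
```

```text
time_s: 12.35
tool_pos: [543.3, 138.4, 103.4]
tool_rot: [179.9, 0.2, 168.6]
wrist_force: [0.8, -0.5, -1.9]
width: 23.0
grip_force: 59.0
time_s: 14.02
tool_pos: [541.3, 137.9, 100.2]
tool_rot: [-179.9, 0.1, 78.6]
wrist_force: [-0.2, -0.0, -2.3]
width: 23.0
grip_force: 58.9
time_s: 14.27
tool_pos: [541.6, 138.0, 100.7]
tool_rot: [-180.0, 0.0, 78.9]
wrist_force: [0.2, 0.2, -0.9]
width: 22.8
grip_force: 58.9
```

View pics/w4.png

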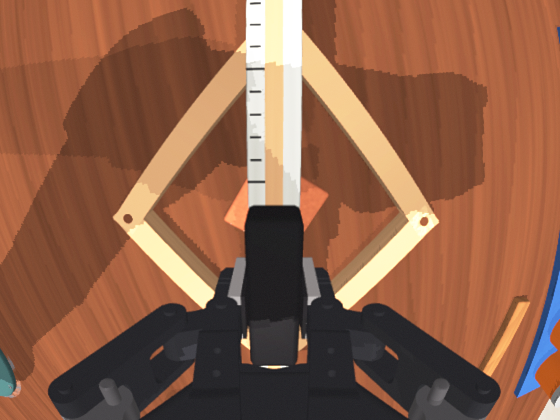

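Dowel C shows at (127,218) and dowel A at (424,221). The rule is over corner B, which is hidden at the top.

```bash
python3 - <<'E'
from h import *
d=load('w4.png')
P={k:ray(d,*p,22,True)[:2] for k,p in dict(C=(127,218),A=(424,221)).items()}
for k in P: print(k,P[k].round(1))
print((P['A']+P['C'])/2,np.degrees(np.arctan2(*(P['A']-P['C'])[::-1])))
Q=np.array([ray(d,*p,101,True)[:2] for p in [(247,180),(300,180),(247,20),(302,20)]]);a=(Q[0]+Q[1])/2;b=(Q[2]+Q[3])/2
print(Q.round(1),a,b,np.degrees(np.arctan2(*(a-b)[::-1])))
E
```

```text
C [428.5 161.3]
A [655.5 114.3]
[541.98481312 137.7911731 ] -11.7049651161119
[[538.1 188.5]
 [561.5 183.9]
 [552.4 258.5]
 [575.5 254. ]] [549.77935173 186.22714083] [563.97470147 256.24301827] -101.46106493639101
```

```bash
python3 -m crank '[[[0,0,0.4,0.04],[0,0,0.7,0],[0,0,0.7,0],[0,0,0.6,0],[0,0,0.4,0],[0,0,0.25,0],[0,0,0.12,0],[0,0,0.05,0],[0,0,0.05,0],[0,0,0.05,0],[0,0,0.05,0],[0,0,0,0],[0,0,0,0],[0,0,0,0]]]'
```

```text
time_s: 15.48
tool_pos: [542.1, 138.1, 33.9]
tool_rot: [180.0, -0.0, 78.6]
wrist_force: [-0.7, -1.0, -2.4]
width: 22.5
grip_force: 59.0
```

```bash
python3 -m crank '[[[0,0,0.05,0],[0,0,0.04,0],[0,0,0.03,0],[0,0,0,0],[0,0,0,0]]]'
```

```text
time_s: 15.9
tool_pos: [542.0, 138.0, 31.3]
tool_rot: [-180.0, -0.0, 78.6]
wrist_force: [-0.2, 0.5, -0.5]
width: 23.1
grip_force: 59.0
```

```bash
python3 -m crank '[[[0,0,0.03,0],[0,0,0.02,0],[0,0,0,0],[0,0,0,0]]]'
```

```text
time_s: 16.23
tool_pos: [542.0, 138.1, 31.3]
tool_rot: [-180.0, -0.1, 78.6]
wrist_force: [-2.7, -0.3, 8.8]
width: 22.9
grip_force: 60.5
```

Contact is made, so I'll release, wait, retreat straight up and move aside to check.

```bash
python3 -m crank '[[[0,0,0,0],[0,0,0,0],[0,0,0,0],[0,0,0,0],[0,0,0,0],[0,0,0,0],[0,0,0,0],[0,0,0,0],[0,0,0,0],[0,0,0,0],[0,0,0,0],[0,0,0,0],[0,0,-0.3,0],[0,0,-0.6,0],[0,0,-1,0],[0,0,-1,0],[0,0,-1,0],[0,0,-1,0],[0,0,-1,0],[0,0,-1,0]]]' 0.2
python3 -m crank '[[[0,-0.5,-0.5,0],[0,-1,0,0],[0,-1,0,0],[0,-1,0,0],[-1,-0.5,0,0],[-1,0,0,0],[-1,0,0,0],[-1,0,0,0],[-1,0,0,0],[-1,0,0,0],[-1,0,0,0],[-1,0,0,0],[-1,0,0,0],[-1,0,0,0],[-1,0,0,0],[-1,0,0,0],[-1,0,0,0],[-0.5,0,0,0],[0,0,0,0],[0,0,0,0]]]'
python3 - <<'E'
from h import *
d=snap('top','top5.png');a=d['frame']
cv2.imwrite('pics/c5.png',cv2.cvtColor(cv2.resize(a[120:300,100:330],(690,540)),cv2.COLOR_RGB2BGR))
E
```

```text
time_s: 17.9
tool_pos: [542.0, 137.8, 170.4]
tool_rot: [180.0, -0.0, 78.6]
wrist_force: [0.2, 0.7, -0.6]
width: 51.5
grip_force: 0.0
time_s: 19.57
tool_pos: [410.2, -111.0, 178.9]
tool_rot: [180.0, -0.1, 78.5]
wrist_force: [0.4, 0.7, -0.4]
width: 51.1
grip_force: 0.0
```

View pics/c5.png

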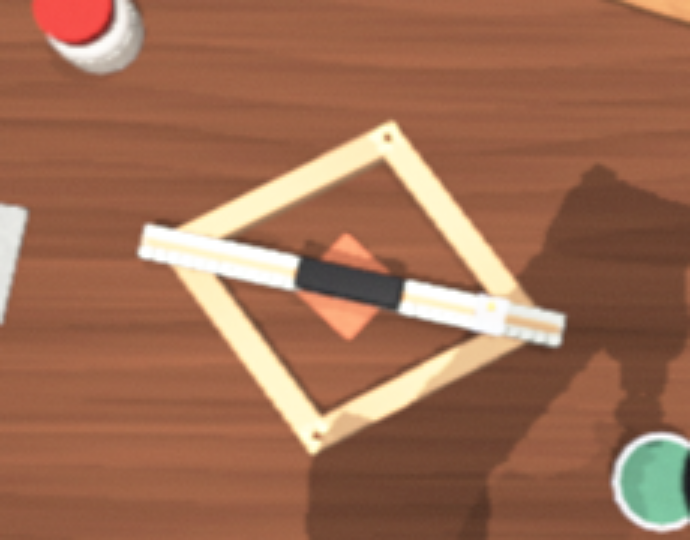

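The rule lies over corners B and D along the long diagonal, grip up, from about (148,241) to (563,328) in the crop. The dowels at A (388,137) and C (317,436) have not moved.

```bash
python3 -c "
from rig import job;print(job.job_done())"
```

```text
the job is handed in; nothing more can be done
None
```

The rule rested on the short diagonal first, then on the long one, where I left it lying grip side up; the frame has not visibly moved, and the job was handed in at about 20 s.

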